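# Change the tacking jig over to the longer tube

### The job

The tacking jig still holds the short square tube from the last job: take it out and lay it on the bench, well clear of the jig. Put the longer square tube in its place, lying flush along the guide rail with one end against the fixed stop, then slide the moving stop along the rail until it bears on the tube's other end and no gap is left at either end. Do not disturb the magnet, the pliers or the caliper.

Things in the scene. Friction and masses are not known exactly. Their poses are not given: they have to be found in the camera images.
- jig: Fixed tacking jig inside a bay of a 25 mm high tube frame: dark steel plate 100 (x) x 240 (y) x 8 mm. Origin: centre of its underside; y along the guide rail, x across it from the open front edge to the rail, z up. Rail: steel flat bar on the plate, 30 mm wide, 8 mm high (top 16 mm above the bench), front face at x = +5 mm, running the whole length.
- jig_corner (a point): Corner on top of the plate (8 mm above the bench) where the rail's front face (x = 0 here) meets the inner face of the fixed stop (y = 0 here); axes as the jig. A tube that lies home reaches from here to -x and +y. Fixed stop: dark block, 20 mm long in y, 70 mm in x (30 mm of it before the rail), top 34 mm above the bench.
- stop (a joint): Moving stop: steel saddle riding on the rail, 45 mm long in y, its square jaw 30 mm deep before the rail, top 34 mm above the bench, a knob on it. Value: clear distance in m between its jaw face and the fixed stop's face, 0 to 0.15, growing along the jig's +y. Slides with about 3 N friction and stays where left; no lock.
- stop_knob (a point): Middle of the moving stop's grip: upright round black fluted knob, diameter 26 mm, 40 mm tall, its middle 63 mm and top 82 mm above the bench, 8 mm clear under it over the saddle. It does not turn. It stands 22.5 mm behind the jaw face (jig +y) and 3 mm behind the rail's front face (jig +x).
- stop_face (a point): Point on the moving stop's jaw face, 12.5 mm before the rail and 12.5 mm above the plate; axes as the jig.
- short_mid (a point): Centre of the short square tube of the last job: dark steel, 30 x 30 mm, 60 mm long along its own y, about 0.1 kg, to be handled as solid. At the start it lies loose in the jig, along the rail near the fixed stop. The bench around world x 0.56 to 0.64, y 0.06 to 0.12 is free for it, but for what is listed here.
- long_mid (a point): Centre of the longer square tube to be loaded: dark steel, 25 x 25 mm, 85 mm long along its own y, about 0.1 kg, to be handled as solid. At the start it lies on the open bench left of the jig. Either end may go to the fixed stop.
- magnet: Bystander: red welding magnet, a flat plate with cut corners 80 (x) x 104 (y) x 16 mm, on the open bench near the longer tube; origin at the centre of its underside. Its place and the longer tube's may be swapped.
- pliers: Bystander: pliers with red handles, 58 x 189 (y) x 14 mm, lying flat towards the toolbox; origin at the centre of the underside.
- caliper: Bystander: steel sliding caliper, 73 x 200 (y) x 9 mm, lying flat at the bench's front edge before the vice; origin at the centre of the underside.
- short_tube: The short tube itself (see point short_mid); origin at the centre of its underside.
- long_tube: The longer tube itself (see point long_mid); origin at the centre of its underside.

How it is judged:
By the outcome, as a careful person would: the job done as asked, in the order asked, and still so for the second after the job is handed in, with the robot touching nothing.
It also fails if it takes over 70 s, if anything falls off the work surface, if the arm or the gripper's body presses on something with over 40 N, if the wrist force passes 120 N, or if a joint passes its speed limit or range.

### The arm

A 6-joint arm with a two-finger parallel gripper is mounted at the origin on a cart in front of the work surface, level with it; the furniture and walls round the work are solid. World frame = base frame: x ahead of the robot, y to its left, z up, the work surface at z = 0. Lengths are in m, angles in rad, forces in N, time in s.
With the tool pointing down it reaches from about 0.425 to 0.95 m from the base axis. Payload 3.5 kg.
Tool frame: the origin (TCP) lies at the very end of the fingers, on their centre line; the grasp point (between the pads) lies ctrl.tcp_to_grasp behind it (ctrl.tcp_to_grasp is the distance from the TCP to the grasp point, in m); z points along the fingers, y is the line along which they close (so a half turn about z gives the same grasp; the last joint's range is limited). The gripper opens to 85 mm and grips with 20 to 120 N. Pads are 22 mm wide; open, the fingers measure 114 mm over their backs; the gripper's body (76 mm by 85 mm) begins 54 mm behind the grasp point. The pads swing forward as they close: fully open they stand 13 mm farther back than shut.
Start: joints at [-1.439, 0.286, 1.577, -0, 1.279, -0.15], TCP at [0.188, -0.648, 0.231] pointing down, gripper open.
Joint ranges: [-2.77, 2.77], [-0.9, 2.22], [0.21, 2.48], [-1.53, 4.67], [0.24, 2.81], [-2.84, 2.84]. Speed limits (rad/s): [2.79, 2.79, 3.14, 3.14, 3.14, 3.14].

### API

Orientations are given as a unit quaternion [x, y, z, w].
In Python, from plant import ctrl gives the robot as it stands.
- The arm moves only by the shell command python3 -m inch 'ROWS' [FORCE]. ROWS is JSON, a list of rows, each an object with "slide": the shift along the tool's x, y, z in cm, a list of three; "turn": the turn about the tool's z in rad; "grip": the finger opening in cm, from 0 to 8.54. A call has 1 to 20 rows; each row is the pose to reach, as a shift and turn from the pose commanded when the call began, along the tool's axes at that moment; what a row does not reach only later rows make up. A row lasts 1/10 s, in which the tool goes at most 50 mm and 8.59 degrees, less where a joint would pass 70% of its speed; a pose out of reach is approached as far as the arm can. A call with a gripper value outside its range is refused whole. The fingers move at their own pace and stop on an object; FORCE is the grip in N (left out, the last holds). Time passes only in rows, so rows that repeat a pose let the fingers close. It gives the time, the measured TCP pose, the force, the opening and the grip force at its end, in the units of the state.
- ctrl.get_state(): the state, without advancing time (a new reading comes with each control period).
- ctrl.read_camera(name): name is "scene" or "side" or "wrist"; returns (picture, depth): 420x560x3 uint8, red, green, blue; 420x560 float32, m along the optical axis (not along the pixel's ray), 0 where there is no reading.
- ctrl.camera_info(name): a dict with "K" (3x3 intrinsics, pixels), "D" ([k1, k2, p1, p2, k3] as OpenCV has them; the pictures are not rectified), "camera_from_world" (4x4, takes a point from world to camera coordinates); the wrist camera has in their place "T_tool_cam" (4x4, takes a point from camera to tool coordinates, whose origin is the TCP and whose axes are the flange's). Camera axes: x right, y down, z forward; pixel columns grow to the right and rows downward; lengths in m; the calibration is good to about 2 mm. A picture is of the moment at which its call begins: read the wrist's pose just before it. camera_info takes no time and is no camera call.
- ctrl.sign_off(): hands the job in; it is judged then, once.
The state is a dict: "time": time; "qpos": joint angles; "dq": joint speeds; "joint_efforts": joint torques, N m; "eef_pos": TCP position; "tcp_rot": TCP orientation; "contact_force": force on the tool from outside, world axes, zero at the start; "wrist_torque": the same for the moment, N m; "opening": opening from 0.0 (shut) to 1.0 (fully open); "finger_force": force on a finger pad.
Only numpy, scipy, OpenCV 4.12 (cv2) and the standard library are available. Lean on these libraries where they do the work, as an engineer would, in place of code of your own. Each camera call takes 0.05 s, during which the arm holds its last target. There are 200 camera calls.

## Working session

There is one attempt and no reset: what is moved stays moved. The work goes in short steps, Python scripts to look and compute and a shell command to move; the robot and the scene stay as the last step left them, time stands still between calls to the robot, and variables do not carry over. Pictures are saved under pics/ and viewed, at most 12 in all, crops included, and the job is handed in when it is done.

```bash
mkdir -p pics; ls; cat > h.py <<'E'
import numpy as np, cv2
from plant import ctrl
from scipy.spatial.transform import Rotation as R
def snap(name, fn=None):
    s=ctrl.get_state(); p,d=ctrl.read_camera(name)
    if fn: cv2.imwrite('pics/'+fn,p[:,:,::-1])
    np.savez('last_%s.npz'%name,p=p,d=d,pos=s['eef_pos'],rot=s['tcp_rot'])
    return p,d
def wfc(name):
    i=ctrl.camera_info(name)
    if name=='wrist':
        z=np.load('last_wrist.npz'); T=np.eye(4); T[:3,:3]=R.from_quat(z['rot']).as_matrix(); T[:3,3]=z['pos']
        return T@np.array(i['T_tool_cam'])
    return np.linalg.inv(np.array(i['camera_from_world']))
def onplane(name,uv,h):
    i=ctrl.camera_info(name); T=wfc(name)
    n=cv2.undistortPoints(np.array(uv,float).reshape(-1,1,2),np.array(i['K']),np.array(i['D'])).reshape(-1,2)
    r=np.c_[n,np.ones(len(n))]@T[:3,:3].T; o=T[:3,3]
    return o+r*((h-o[2])/r[:,2])[:,None]
E
python3 - <<'E'
from h import *
for n in('scene','side','wrist'):
    snap(n,n+'0.png'); print(n,wfc(n).round(3).tolist())
s=ctrl.get_state();print(s, ctrl.tcp_to_grasp); print(ctrl.camera_info('scene')['K'])
E
```

```text
pics
scene [[-0.906, -0.33, 0.267, 0.293], [-0.424, 0.711, -0.561, 0.404], [-0.005, -0.621, -0.784, 0.784], [0.0, 0.0, 0.0, 1.0]]
side [[-0.861, -0.267, 0.432, 0.194], [-0.508, 0.48, -0.715, 0.493], [-0.016, -0.835, -0.549, 0.558], [0.0, 0.0, 0.0, 1.0]]
wrist [[0.279, -0.922, -0.271, 0.257], [-0.96, -0.268, -0.076, -0.628], [-0.003, 0.281, -0.96, 0.372], [0.0, 0.0, 0.0, 1.0]]
{'time': 0.15, 'qpos': array([-1.43898232e+00,  2.86983557e-01,  1.57786776e+00,  3.14149130e-05,
        1.27859262e+00, -1.50053279e-01]), 'dq': array([-0.00080589, -0.00380798, -0.00263984, -0.00118534,  0.00075912,
        0.00045716]), 'joint_efforts': array([ 1.25084429e-03, -4.06599820e+01, -2.93141466e+01, -1.36074400e-04,
        3.91714973e-03, -1.29280757e-06]), 'eef_pos': array([ 0.18768323, -0.64784218,  0.23023603]), 'tcp_rot': array([ 9.90085495e-01,  1.40463005e-01,  2.34782195e-05, -9.25466038e-04]), 'contact_force': array([-0.40460036,  0.44105218,  0.54268991]), 'wrist_torque': array([ 0.02052182, -0.00308944, -0.00453515]), 'finger_force': 0.0, 'opening': 0.9995742130966185} 0.0187
[[445.55802902   0.         282.96159561]
 [  0.         445.55802902 207.74119344]
 [  0.           0.           1.        ]]
```

View pics/scene0.png

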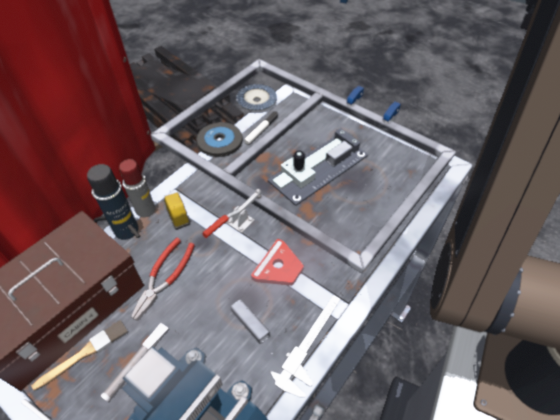

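View pics/side0.png

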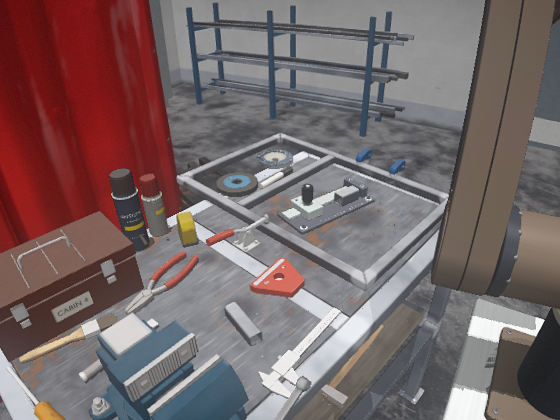

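The scene view shows the jig around (318,165), with the knob at (299,160), the short tube at (342,150) and the fixed stop at (345,138). The long tube is at (250,320) and the magnet at (280,265). The side view agrees.

```bash
python3 - <<'E'
from h import *
for n,h,uv in [('scene',.025,[(234,305),(268,337),(250,320)]),('scene',.08,[(299,153)]),('scene',.038,[(342,150),(330,155),(353,147)]),('scene',.034,[(347,138)]),('scene',.016,[(280,265)]),('scene',.008,[(296,201),(365,157)]),('scene',.025,[(365,260),(450,160),(230,175),(318,98)]),('scene',.0,[(310,350),(165,280)]),
 ('side',.025,[(243,322)]),('side',.08,[(308,187)]),('side',.038,[(348,192)])]:
    print(n,h,onplane(n,uv,h)[:,:2].round(3).tolist())
E
```

```text
scene 0.025 [[0.536, 0.108], [0.452, 0.137], [0.496, 0.122]]
scene 0.08 [[0.567, -0.256]]
scene 0.038 [[0.494, -0.347], [0.514, -0.319], [0.474, -0.368]]
scene 0.034 [[0.499, -0.396]]
scene 0.016 [[0.498, -0.01]]
scene 0.008 [[0.539, -0.181], [0.443, -0.378]]
scene 0.025 [[0.347, -0.087], [0.253, -0.437], [0.704, -0.175], [0.626, -0.521]]
scene 0.0 [[0.378, 0.118], [0.696, 0.109]]
side 0.025 [[0.493, 0.126]]
side 0.08 [[0.564, -0.248]]
side 0.038 [[0.498, -0.339]]
```

```bash
python3 - <<'E'
import cv2
a=cv2.imread('pics/scene0.png')[110:220,250:390]
cv2.imwrite('pics/c1.png',cv2.resize(a,None,fx=5,fy=5,interpolation=cv2.INTER_CUBIC))
E
```

```text
(no output)
```

View pics/c1.png

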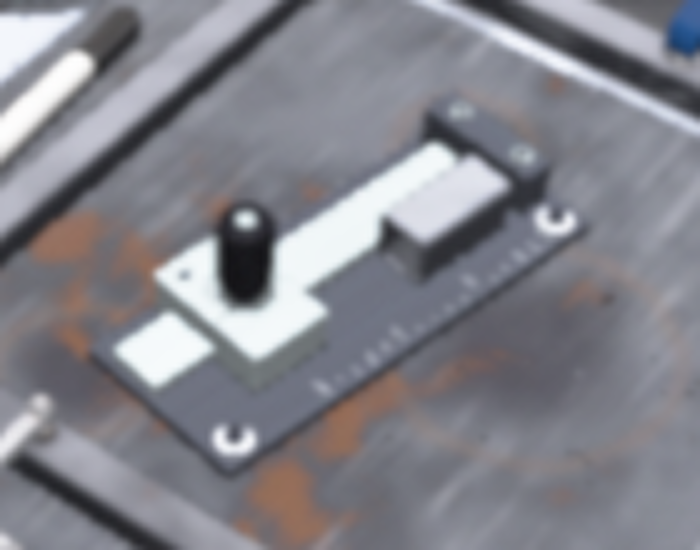

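The crop shows the short tube lying on the rail side near the fixed stop, with a small gap, and the moving stop about 70 mm further along. Jig y is at roughly 64° in the world frame. I'll move the wrist camera over it.

```bash
python3 -m inch '[{"slide":[10,-6,0],"turn":-0.15,"grip":8.5},{"slide":[15,-9,0],"turn":-0.3,"grip":8.5},{"slide":[20,-12,0],"turn":-0.45,"grip":8.5},{"slide":[25,-15,0],"turn":-0.6,"grip":8.5},{"slide":[30,-18,0],"turn":-0.7,"grip":8.5},{"slide":[35,-21,0],"turn":-0.8,"grip":8.5},{"slide":[40,-23.5,0],"turn":-0.83,"grip":8.5},{"slide":[43,-25.4,0],"turn":-0.83,"grip":8.5},{"slide":[43,-25.4,0],"turn":-0.83,"grip":8.5},{"slide":[43,-25.4,0],"turn":-0.83,"grip":8.5},{"slide":[43,-25.4,0],"turn":-0.83,"grip":8.5},{"slide":[43,-25.4,0],"turn":-0.83,"grip":8.5}]' 40; python3 - <<'E'
from h import *
snap('wrist','w1.png'); print(ctrl.get_state()['eef_pos'],ctrl.get_state()['qpos'],ctrl.camera_info('wrist')['K'])
E
```

```text
time: 1.35
eef_pos: [0.5306, -0.2836, 0.2308]
tcp_rot: [0.849, 0.529, -0.0, -0.0]
contact_force: [-0.3, 0.7, 0.0]
opening: 0.994
finger_force: 0.0
[ 0.52994168 -0.28459668  0.2309031 ] [-6.61150218e-01  1.27254172e-01  1.76330258e+00 -5.52586556e-04
  1.25184330e+00 -2.02803037e-01] [[347.66480911   0.         281.81847713]
 [  0.         347.66480911 208.91669546]
 [  0.           0.           1.        ]]
```

View pics/w1.png

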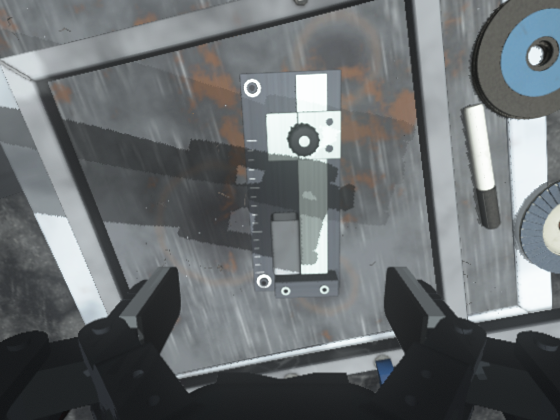

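The wrist view shows the whole jig: the knob at (303,140), the short tube at (273–299, 212–274), the fixed stop at (275–340, 272–297) and the rail at x of about 298–328.

```bash
python3 - <<'E'
import cv2
a=cv2.imread('pics/w1.png')[65:305,230:350]
a=cv2.resize(a,None,fx=2.5,fy=2.5,interpolation=cv2.INTER_CUBIC)
b=cv2.convertScaleAbs(cv2.imread('pics/w1.png')[200:305,255:350],alpha=1.8,beta=20)
b=cv2.resize(b,None,fx=5,fy=5,interpolation=cv2.INTER_CUBIC)
import numpy as np
o=np.zeros((600,300+475,3),np.uint8);o[:,:300]=a;o[:525,300:]=b
cv2.imwrite('pics/c2.png',o)
E
```

```text
(no output)
```

View pics/c2.png

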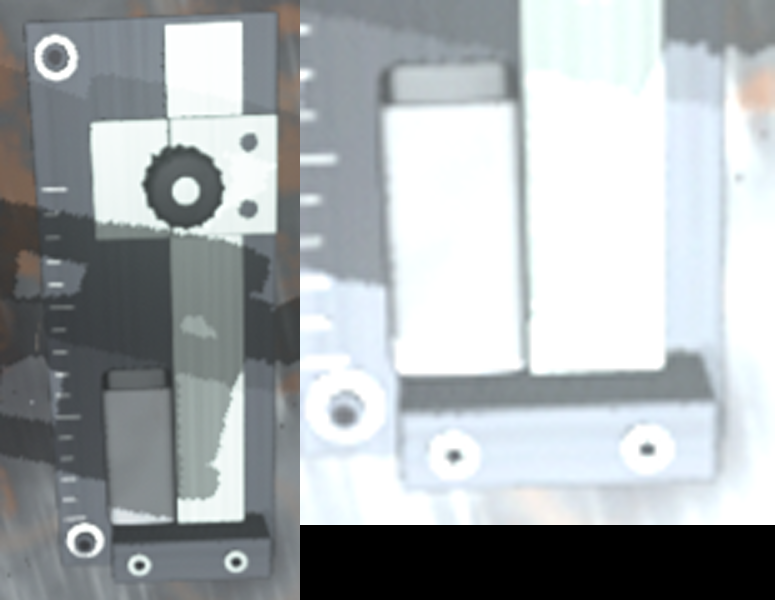

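```bash
cat > jig.py <<'E'
from h import *
L=lambda x,y:(230+x/2.5,65+y/2.5)
Rr=lambda x,y:(255+(x-300)/5,200+y/5)
if __name__=='__main__':
    f=lambda n,h,uv:print(n,h,onplane('wrist',uv,h)[:,:2].round(4).tolist())
    P=onplane('wrist',[L(164,22),Rr(528,373)],.016)[:,:2]; d=P[0]-P[1]; ang=np.arctan2(d[1],d[0]); print('rail ang',np.degrees(ang))
    Q=onplane('wrist',[L(25,24),L(63,562),L(276,14)],.008)[:,:2]; d2=Q[0]-Q[1]; print('plate',Q,np.degrees(np.arctan2(d2[1],d2[0])),np.linalg.norm(d2),np.linalg.norm(Q[2]-Q[0]))
    y=d/np.linalg.norm(d); x=np.array([y[1],-y[0]])
    S=onplane('wrist',[Rr(400,410),Rr(713,402),Rr(408,487)],.034)[:,:2]
    c=P[1]; J=lambda p:np.c_[(p-c)@x,(p-c)@y].round(4).tolist()
    print('c',c,'fixed',J(S)); print('plate',J(Q),'rail',J(P))
    T=onplane('wrist',[Rr(383,105),Rr(515,100),Rr(397,373),Rr(524,370)],.038)[:,:2]; print('short',J(T),T.mean(0))
    M=onplane('wrist',[L(97,240),L(90,123),L(277,116),L(277,232)],.034)[:,:2]; print('stop',J(M))
    K=onplane('wrist',[L(185,190)],.082)[:,:2];print('knob',J(K),K)
E
python3 jig.py
python3 - <<'E'
from h import *
z=np.load('last_scene.npz'); p=z['p'][290:350,220:280].astype(int)
h=cv2.cvtColor(z['p'],cv2.COLOR_RGB2GRAY); print(h[296:346:3,226:280:3])
E
```

```text
rail ang 66.07036346301452
plate [[ 0.53920198 -0.17411781]
 [ 0.44427432 -0.39000008]
 [ 0.62878779 -0.21403699]] 66.26396849823327 0.2358313295585979 0.09807730435630413
c [ 0.50176776 -0.39178198] fixed [[-0.0285, 0.0014], [0.039, 0.0009], [-0.0276, -0.0173]]
plate [[-0.0541, 0.2141], [-0.0533, -0.0217], [0.044, 0.214]] rail [[-0.0, 0.2122], [0.0, 0.0]]
short [[-0.0288, 0.0722], [-0.0021, 0.0722], [-0.0286, 0.0123], [-0.0017, 0.012]] [ 0.5048802  -0.34702463]
stop [[-0.0289, 0.1325], [-0.0294, 0.1765], [0.0407, 0.1763], [0.0412, 0.1329]]
knob [[0.003, 0.1549]] [[ 0.56734723 -0.25137334]]
[[140 137 130 122 119 117 118 118 119 120 125 132 136 140 146 147 144 144]
 [144 131 124 118 130 126 118 119 118 118 122 128 134 140 146 148 143 145]
 [144 130 122 176 208 189 126 119 118 117 122 127 133 141 140 145 142 147]
 [140 128 182 210 206 205 185 122 117 118 122 127 133 134 143 147 144 134]
 [137 128 142 206 208 208 204 166 119 120 122 128 134 138 145 146 130 132]
 [137 131 102 158 209 212 209 205 164 121 126 133 140 140 147 137 132 130]
 [134 138 128  96 169 209 210 208 201 163 133 148 138 150 144 128 126 137]
 [136 135 135 134  98 178 206 202 199 197 156 144 149 154 133 127 132 136]
 [138 139 146 135 122 101 183 201 200 201 196 142 152 145 138 139 145 145]
 [137 149 144 142 143 122 108 189 201 200 200 188 142 145 145 154 151 142]
 [150 145 145 149 149 153 115 119 199 208 204 196 181 139 148 151 145 141]
 [146 145 148 148 153 151 144 101 131 202 205 198 191 179 137 139 135 136]
 [144 146 145 149 148 142 142 140  95 148 204 205 200 197 122 137 135 141]
 [151 146 149 150 143 137 133 135 134  84 159 206 196 126  88 127 136 135]
 [153 148 150 147 147 139 133 145 138 129  86 158 119 142 128 127 135 128]
 [148 151 150 153 148 144 150 146 136 140 123  83 159 140 138 140 130 132]
 [154 150 155 149 145 153 158 132 132 132 141 133 141 142 145 138 130 135]]
```

```bash
python3 -m inch '[{"slide":[-4,0.5,4],"turn":-0.039,"grip":7},{"slide":[-6.8,0.5,8],"turn":-0.039,"grip":7},{"slide":[-6.8,0.5,12.5],"turn":-0.039,"grip":7},{"slide":[-6.8,0.5,16],"turn":-0.039,"grip":7},{"slide":[-6.8,0.5,18.5],"turn":-0.039,"grip":7},{"slide":[-6.8,0.5,20],"turn":-0.039,"grip":7},{"slide":[-6.8,0.5,21.2],"turn":-0.039,"grip":7},{"slide":[-6.8,0.5,21.2],"turn":-0.039,"grip":2},{"slide":[-6.8,0.5,21.2],"turn":-0.039,"grip":2},{"slide":[-6.8,0.5,21.2],"turn":-0.039,"grip":2},{"slide":[-6.8,0.5,21.2],"turn":-0.039,"grip":2},{"slide":[-6.8,0.5,21.2],"turn":-0.039,"grip":2},{"slide":[-6.8,0.5,21.2],"turn":-0.039,"grip":2}]' 40
```

```text
time: 2.7
eef_pos: [0.504, -0.3483, 0.0213]
tcp_rot: [0.839, 0.545, -0.001, -0.0]
contact_force: [-4.0, 1.2, 5.4]
opening: 0.34
finger_force: 41.7
```

```bash
python3 - <<'E'
from h import *
print(onplane('scene',[(133,312),(160,245),(178,240),(193,244),(180,275),(205,233),(260,192),(223,222),(245,225)],.01)[:,:2].round(3).tolist())
# magnet red in scene, long tube bright
z=np.load('last_scene.npz'); g=cv2.cvtColor(z['p'],cv2.COLOR_RGB2GRAY)
m=np.zeros_like(g); m[297:338,228:270]=(g[297:338,228:270]>165)*255
n,l,st,ce=cv2.connectedComponentsWithStats(m); i=1+np.argmax(st[1:,4]); c=np.argwhere(l==i)[:,::-1].astype(np.float32)
r=cv2.boxPoints(cv2.minAreaRect(c)); print(r); print(onplane('scene',r,.025)[:,:2].round(4).tolist(),onplane('scene',[c.mean(0)],.025).round(4))
E
```

```text
[[0.707, 0.196], [0.747, 0.048], [0.72, 0.022], [0.686, 0.017], [0.67, 0.091], [0.678, -0.018], [0.624, -0.169], [0.658, -0.059], [0.611, -0.072]]
[[230.76642 305.6814 ]
 [239.1098  298.42627]
 [267.6351  331.23035]
 [259.29172 338.48547]]
[[0.5412, 0.112], [0.5343, 0.0924], [0.4572, 0.1276], [0.4646, 0.1459]] [[0.4985 0.12   0.025 ]]
```

```bash
python3 -m inch '[{"slide":[0,0,-3],"turn":0,"grip":2},{"slide":[0,0,-8],"turn":0,"grip":2},{"slide":[0,0,-12],"turn":0,"grip":2},{"slide":[5,-1,-13],"turn":-0.1,"grip":2},{"slide":[10,-2,-13],"turn":-0.2,"grip":2},{"slide":[14.8,-3,-13],"turn":-0.3,"grip":2},{"slide":[19.6,-4,-13],"turn":-0.419,"grip":2},{"slide":[24.4,-5,-13],"turn":-0.419,"grip":2},{"slide":[29.2,-6,-13],"turn":-0.419,"grip":2},{"slide":[34,-7,-13],"turn":-0.419,"grip":2},{"slide":[38.8,-8,-13],"turn":-0.419,"grip":2},{"slide":[42,-8.7,-13],"turn":-0.419,"grip":2},{"slide":[43.9,-9.1,-11],"turn":-0.419,"grip":2},{"slide":[43.9,-9.1,-7],"turn":-0.419,"grip":2},{"slide":[43.9,-9.1,-4],"turn":-0.419,"grip":2},{"slide":[43.9,-9.1,-1.5],"turn":-0.419,"grip":2},{"slide":[43.9,-9.1,-0.3],"turn":-0.419,"grip":2},{"slide":[43.9,-9.1,0.3],"turn":-0.419,"grip":2},{"slide":[43.9,-9.1,0.6],"turn":-0.419,"grip":2},{"slide":[43.9,-9.1,0.6],"turn":-0.419,"grip":2}]'; python3 - <<'E'
from h import *
snap('scene','s2.png'); snap('side','d2.png')
E
```

```text
time: 4.7
eef_pos: [0.6014, 0.0899, 0.0145]
tcp_rot: [0.707, 0.707, 0.001, 0.001]
contact_force: [0.2, 0.8, -0.2]
opening: 0.337
finger_force: 41.0
```

View pics/s2.png

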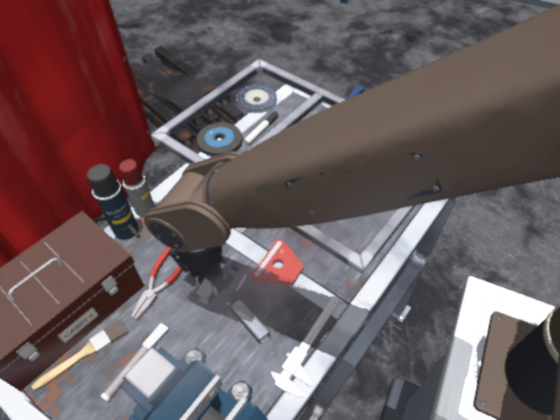

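```bash
python3 -m inch '[{"slide":[0,0,0.15],"turn":0,"grip":2},{"slide":[0,0,0.15],"turn":0,"grip":4.6},{"slide":[0,0,0.15],"turn":0,"grip":4.6},{"slide":[0,0,0.15],"turn":0,"grip":4.6},{"slide":[0,0,-1],"turn":0,"grip":4.6},{"slide":[0,0,-4],"turn":0,"grip":4.6},{"slide":[0,0,-8],"turn":0,"grip":4.6},{"slide":[0,0,-13],"turn":0,"grip":4.6},{"slide":[0,0,-18],"turn":0,"grip":4.6}]'; python3 - <<'E'
from h import *
z=np.load('last_scene.npz'); d=z['d'].copy(); i=ctrl.camera_info('scene'); K=np.array(i['K'])
v,u=np.mgrid[0:420,0:560]; n=cv2.undistortPoints(np.dstack([u,v]).reshape(-1,1,2).astype(float),K,np.array(i['D'])).reshape(-1,2)
P=np.c_[n,np.ones(len(n))]*d.reshape(-1,1); T=wfc('scene'); P=P@T[:3,:3].T+T[:3,3]
ok=(u.ravel()<300)&(v.ravel()>280)&(d.ravel()>0)&(P[:,2]>.05)&(P[:,0]<.65)&(P[:,1]<.35)
Q=P[ok]; print(len(Q))
for y in np.arange(.14,.34,.02):
    s=Q[(Q[:,1]>=y)&(Q[:,1]<y+.02)]
    if len(s): print(round(y,2),s[:,0].min().round(3),s[:,0].max().round(3),s[:,2].max().round(3))
E
```

```text
time: 5.7
eef_pos: [0.5999, 0.09, 0.1956]
tcp_rot: [0.707, 0.707, -0.0, -0.0]
contact_force: [1.6, 0.6, 1.2]
opening: 0.54
finger_force: 0.0
5968
0.24 0.47 0.585 0.153
0.26 0.378 0.588 0.156
0.28 0.381 0.595 0.157
0.3 0.412 0.599 0.157
0.32 0.471 0.598 0.156
```

```bash
python3 -m inch '[{"slide":[1,-3,-2],"turn":-0.15,"grip":7},{"slide":[2,-6,-2],"turn":-0.3,"grip":7},{"slide":[3,-9,-2],"turn":-0.45,"grip":7},{"slide":[3,-10.3,-2],"turn":-0.6,"grip":7},{"slide":[3,-10.3,-2],"turn":-0.75,"grip":7},{"slide":[3,-10.3,-2],"turn":-0.9,"grip":7},{"slide":[3,-10.3,-2],"turn":-1.05,"grip":7},{"slide":[3,-10.3,-2],"turn":-1.148,"grip":7},{"slide":[3,-10.3,-2],"turn":-1.148,"grip":7},{"slide":[3,-10.3,-2],"turn":-1.148,"grip":7},{"slide":[3,-10.3,-2],"turn":-1.148,"grip":7}]'; python3 - <<'E'
from h import *
snap('wrist','w2.png')
E
```

```text
time: 6.8
eef_pos: [0.4974, 0.1201, 0.2136]
tcp_rot: [0.211, 0.977, 0.0, 0.0]
contact_force: [-0.5, -1.0, -0.2]
opening: 0.813
finger_force: 0.0
```

View pics/w2.png

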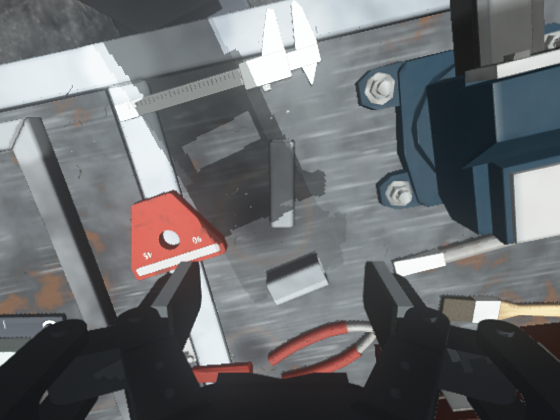

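The short tube lies on the bench at (297,278). The long tube is at (271–294, 140–228), with the magnet at (175,235) undisturbed. Next I'll refine the long tube's position.

```bash
python3 - <<'E'
from h import *
g=cv2.cvtColor(np.load('last_wrist.npz')['p'],cv2.COLOR_RGB2GRAY)
for r in(155,180,205,220): print(r,g[r,264:302])
print(g[132:158,280],g[216:236,285])
f=lambda uv:onplane('wrist',uv,.025)[:,:2]
T=f([(271,147),(294,147),(270.5,227),(294,227)]); print(T.round(4),T.mean(0))
E
```

```text
155 [ 71  70  70  69  62  63  76  86  91  91  91  91  90  91  91  92  93  95
  94  97  97  98  97  98  98  97  96  93  91  80  69  83 120 133 133 132
 132 131]
180 [68 69 68 70 70 59 68 84 91 94 95 97 97 97 96 95 96 96 96 96 96 96 96 97
 97 97 96 94 87 71 65 71 73 72 72 72 72 71]
205 [ 55  56  55  56  55  53  64  83  94  99  99 100 100 100 100 103 119 120
 116 109 113 125 121 115 109 121 126 122 110  86  87 106 113 114 116 118
 120 122]
220 [ 91  91  91  91  82  70  65  79  94 100 106 113 148 162 165 182 190 192
 191 192 192 192 194 194 195 194 188 177 152 113  94 104 109 108 108 107
 108 107]
[ 88  87  87  88  88  87  83  87 100  96  94  97  98  97  96  96  95  95
  94  95  93  94  94  93  94  94] [192 192 192 192 192 193 193 194 195 195 178 133  98  96  99 100 100  99
 102 104]
[[0.462  0.1257]
 [0.4709 0.1454]
 [0.5341 0.0918]
 [0.5438 0.1133]] [0.50270226 0.11902075]
```

```bash
python3 -m inch '[{"slide":[-0.3,0.1,4],"turn":0,"grip":6},{"slide":[-0.3,0.1,8],"turn":0,"grip":6},{"slide":[-0.3,0.1,12.5],"turn":0,"grip":6},{"slide":[-0.3,0.1,16],"turn":0,"grip":6},{"slide":[-0.3,0.1,18.5],"turn":0,"grip":6},{"slide":[-0.3,0.1,20.2],"turn":0,"grip":6},{"slide":[-0.3,0.1,20.2],"turn":0,"grip":6},{"slide":[-0.3,0.1,20.2],"turn":0,"grip":1.5},{"slide":[-0.3,0.1,20.2],"turn":0,"grip":1.5},{"slide":[-0.3,0.1,20.2],"turn":0,"grip":1.5},{"slide":[-0.3,0.1,20.2],"turn":0,"grip":1.5},{"slide":[-0.3,0.1,20.2],"turn":0,"grip":1.5},{"slide":[-0.3,0.1,20.2],"turn":0,"grip":1.5}]' 40;  python3 -c "
from plant import ctrl
s=ctrl.get_state();print(s['eef_pos'],s['tcp_rot'],s['contact_force'])"
```

```text
time: 8.15
eef_pos: [0.5021, 0.1199, 0.0131]
tcp_rot: [0.21, 0.978, 0.0, 0.002]
contact_force: [0.4, 0.4, 6.8]
opening: 0.278
finger_force: 41.3
[0.50214782 0.11985646 0.01309792] [2.10334286e-01 9.77628096e-01 4.29882686e-04 1.61522694e-03] [0.39971528 0.42158229 6.78209327]
```

```bash
python3 -m inch '[{"slide":[0,0,-3],"turn":0,"grip":1.5},{"slide":[0,0,-7],"turn":0,"grip":1.5},{"slide":[0,0,-11],"turn":0,"grip":1.5},{"slide":[-0.6,-1.3,-13],"turn":0.14,"grip":1.5},{"slide":[-2.4,-5,-13],"turn":0.28,"grip":1.5},{"slide":[-4.2,-9,-13],"turn":0.42,"grip":1.5},{"slide":[-6,-13,-13],"turn":0.56,"grip":1.5},{"slide":[-7.9,-17,-13],"turn":0.7,"grip":1.5},{"slide":[-9.8,-21,-13],"turn":0.84,"grip":1.5},{"slide":[-11.7,-25,-13],"turn":0.98,"grip":1.5},{"slide":[-13.5,-29,-13],"turn":1.12,"grip":1.5},{"slide":[-15.4,-33,-13],"turn":1.26,"grip":1.5},{"slide":[-17.2,-37,-13],"turn":1.4,"grip":1.5},{"slide":[-19,-40.8,-13],"turn":1.5,"grip":1.5},{"slide":[-19.6,-42.1,-12],"turn":1.565,"grip":1.5},{"slide":[-19.6,-42.1,-9],"turn":1.565,"grip":1.5},{"slide":[-19.6,-42.1,-7],"turn":1.565,"grip":1.5},{"slide":[-19.6,-42.1,-7],"turn":1.565,"grip":1.5},{"slide":[-19.6,-42.1,-7],"turn":1.565,"grip":1.5},{"slide":[-19.6,-42.1,-7],"turn":1.565,"grip":1.5}]'; python3 - <<'E'
from h import *
snap('wrist','w3.png'); s=ctrl.get_state();print(s['eef_pos'],s['tcp_rot'],s['contact_force'])
a=cv2.imread('pics/w3.png')[60:420,140:420]; cv2.imwrite('pics/c3.png',cv2.resize(a,None,fx=1.66,fy=1.66))
E
```

```text
time: 10.15
eef_pos: [0.5069, -0.3451, 0.083]
tcp_rot: [0.838, 0.545, 0.0, 0.001]
contact_force: [-0.7, -0.0, -0.3]
opening: 0.284
finger_force: 40.4
[ 0.50708132 -0.34519634  0.08320355] [8.38338018e-01 5.45148469e-01 3.78371877e-04 1.53957355e-03] [-0.84693684 -0.04315833 -1.0669973 ]
```

View pics/c3.png

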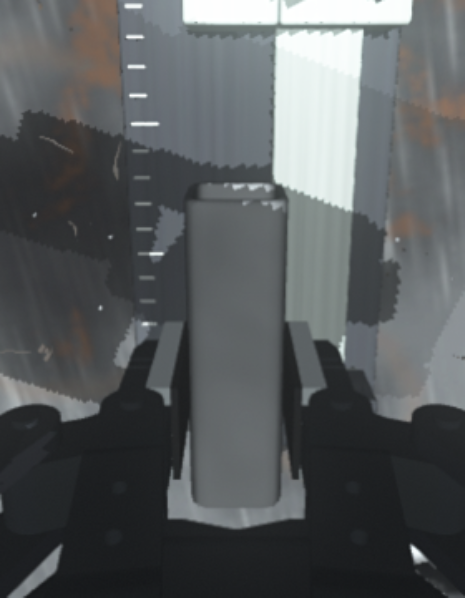

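The tube is held straight, with its ends at crop rows 203 and 505. I'll check where it sits in the jig frame.

```bash
python3 - <<'E'
from h import *
c=np.array([.50177,-.39178]); x=np.array([.9141,-.4056]); y=np.array([.4056,.9141])
f=lambda u,v,h:(lambda p:print((p@x).round(4),(p@y).round(4)))(onplane('wrist',[(140+u/1.66,60+v/1.66)],h)[0,:2]-c)
for u,v in[(188,203),(287,203),(192,505),(281,505),(189,350),(284,350)]: f(u,v,.0951)
f(274,140,.016)
p=ctrl.get_state()['eef_pos'][:2]-c; print(p@x,p@y)
E
```

```text
-0.0243 0.0893
-0.0017 0.0893
-0.0251 0.0068
-0.0012 0.0068
-0.0249 0.0523
-0.0015 0.0523
0.0005 0.0954
-0.014039251405248171 0.044736395448226995
```

```bash
python3 -m inch '[{"slide":[0,-0.1,2],"turn":0,"grip":1.5},{"slide":[0,-0.1,4],"turn":0,"grip":1.5},{"slide":[0,-0.1,5.2],"turn":0,"grip":1.5},{"slide":[0,-0.1,5.8],"turn":0,"grip":1.5},{"slide":[0,-0.1,6.1],"turn":0,"grip":1.5},{"slide":[0,-0.1,6.1],"turn":0,"grip":1.5},{"slide":[0,-0.1,6.1],"turn":0,"grip":1.5}]'; python3 -c "
from plant import ctrl
s=ctrl.get_state();print(s['eef_pos'],s['tcp_rot'],s['contact_force'])"
```

```text
time: 10.9
eef_pos: [0.5059, -0.3448, 0.0214]
tcp_rot: [0.838, 0.545, 0.0, 0.001]
contact_force: [0.4, 1.0, -0.3]
opening: 0.28
finger_force: 40.4
[ 0.50592795 -0.34482932  0.02136806] [8.38421360e-01 5.45021334e-01 2.76108286e-04 1.13721422e-03] [ 0.44076021  0.96980987 -0.33255819]
```

```bash
python3 -m inch '[{"slide":[0,0,0.1],"turn":0,"grip":1.5},{"slide":[0,0,0.15],"turn":0,"grip":1.5},{"slide":[0,0.1,0.15],"turn":0,"grip":1.5},{"slide":[0,0.2,0.15],"turn":0,"grip":1.5},{"slide":[0,0.2,0.15],"turn":0,"grip":1.5}]'; python3 -m inch '[{"slide":[-0.15,0,0],"turn":0,"grip":1.5},{"slide":[-0.3,0,0],"turn":0,"grip":1.5},{"slide":[-0.3,0,0],"turn":0,"grip":1.5}]'
```

```text
time: 11.4
eef_pos: [0.5074, -0.3456, 0.0211]
tcp_rot: [0.838, 0.545, -0.0, 0.0]
contact_force: [-3.1, 2.7, 8.9]
opening: 0.278
finger_force: 41.5
time: 11.7
eef_pos: [0.5071, -0.3474, 0.0211]
tcp_rot: [0.838, 0.545, 0.001, 0.0]
contact_force: [0.1, 5.6, 7.5]
opening: 0.285
finger_force: 41.4
```

```bash
python3 -m inch '[{"slide":[-0.1,0.05,0],"turn":0,"grip":1.5},{"slide":[-0.2,0.05,0],"turn":0,"grip":1.5},{"slide":[-0.2,0.05,0],"turn":0,"grip":1.5}]'; python3 - <<'E'
from h import *
for n in('scene','side','wrist'): snap(n,n+'4.png')
o=np.hstack([cv2.resize(cv2.imread('pics/wrist4.png')[100:400,180:400],None,fx=2,fy=2,interpolation=cv2.INTER_CUBIC)])
cv2.imwrite('pics/c4.png',o)
E
```

```text
time: 12.0
eef_pos: [0.5067, -0.3486, 0.0211]
tcp_rot: [0.838, 0.545, 0.001, -0.001]
contact_force: [-1.1, 6.7, 9.5]
opening: 0.275
finger_force: 41.6
```

View pics/c4.png

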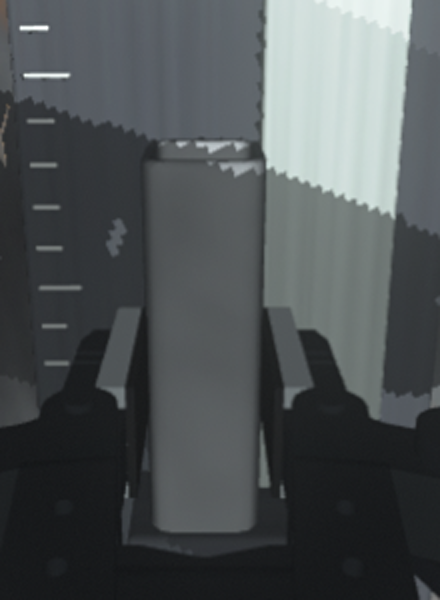

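The tube lies along the rail and its near end is at the fixed stop block. I'll press a little further to confirm contact.

```bash
python3 -m inch '[{"slide":[-0.1,0.02,0],"turn":0,"grip":1.5},{"slide":[-0.2,0.02,0],"turn":0,"grip":1.5},{"slide":[-0.2,0.02,0],"turn":0,"grip":1.5}]'
```

```text
time: 12.45
eef_pos: [0.5064, -0.3493, 0.0211]
tcp_rot: [0.838, 0.545, 0.002, -0.002]
contact_force: [0.7, 10.0, 9.5]
opening: 0.278
finger_force: 41.8
```

```bash
python3 -m inch '[{"slide":[0.1,0,0],"turn":0,"grip":4},{"slide":[0.1,0,0],"turn":0,"grip":4.2},{"slide":[0.1,0,0],"turn":0,"grip":4.2},{"slide":[0.1,0,-1],"turn":0,"grip":4.2},{"slide":[0.1,0,-4],"turn":0,"grip":4.2},{"slide":[0.1,0,-9],"turn":0,"grip":6},{"slide":[5,0.8,-11],"turn":0,"grip":6.5},{"slide":[9,1.4,-11],"turn":0,"grip":6.5},{"slide":[11.5,1.6,-11],"turn":0,"grip":6.5},{"slide":[11.5,1.6,-11],"turn":0,"grip":6.5},{"slide":[11.5,1.6,-11],"turn":0,"grip":6.5}]'; python3 - <<'E'
from h import *
snap('wrist','w5.png'); s=ctrl.get_state();print(s['eef_pos'],s['contact_force'])
cv2.imwrite('pics/c5.png',cv2.resize(cv2.imread('pics/w5.png')[100:420,140:420],None,fx=1.8,fy=1.8,interpolation=cv2.INTER_CUBIC))
E
```

```text
time: 13.55
eef_pos: [0.5662, -0.2531, 0.1292]
tcp_rot: [0.838, 0.545, -0.0, 0.0]
contact_force: [-0.1, 0.7, -0.8]
opening: 0.761
finger_force: 0.0
[ 0.56586754 -0.2537021   0.12901018] [-0.16899916  0.65391921  0.19122944]
```

View pics/c5.png

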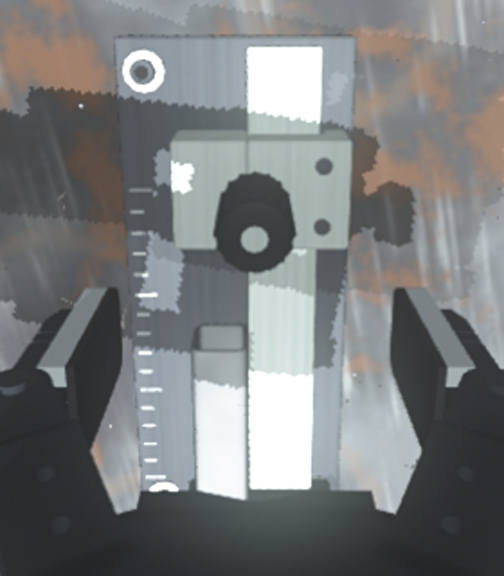

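The tube rests along the rail, with its right edge at crop column 246–247 and the rail front at 248. The knob top is at (255,238).

```bash
python3 - <<'E'
from h import *
c=np.array([.50177,-.39178]); x=np.array([.9141,-.4056]); y=np.array([.4056,.9141])
def f(t,u,v,h):
    p=onplane('wrist',[(140+u/1.8,100+v/1.8)],h)[0,:2]-c; print(t,(p@x).round(4),(p@y).round(4))
f('knob',255,238,.082)
for u,v in[(193,351),(247,350),(196,495),(248,498)]: f('tube',u,v,.033)
for v in (60,280,340,480): f('rail',248,v,.016)
for u in(172,351): f('jaw',u,248,.034)
p=ctrl.get_state()['eef_pos'][:2]-c; print(p@x,p@y)
E
```

```text
knob 0.0033 0.1555
tube -0.023 0.0862
tube -0.0 0.0867
tube -0.0235 0.0125
tube 0.0003 0.0109
rail 0.0005 0.2067
rail 0.0003 0.1115
rail 0.0002 0.0819
rail 0.0001 0.0061
jaw -0.0302 0.1335
jaw 0.0422 0.1336
0.0025871655079954675 0.15221497237436227
```

```bash
python3 -m inch '[{"slide":[0.3,0.05,3],"turn":0,"grip":6},{"slide":[0.3,0.05,6],"turn":0,"grip":6},{"slide":[0.3,0.05,8],"turn":0,"grip":6},{"slide":[0.3,0.05,8.4],"turn":0,"grip":6},{"slide":[0.3,0.05,8.4],"turn":0,"grip":1.5},{"slide":[0.3,0.05,8.4],"turn":0,"grip":1.5},{"slide":[0.3,0.05,8.4],"turn":0,"grip":1.5},{"slide":[0.3,0.05,8.4],"turn":0,"grip":1.5},{"slide":[0.3,0.05,8.4],"turn":0,"grip":1.5},{"slide":[0.3,0.05,8.4],"turn":0,"grip":1.5}]' 30 && python3 -m inch '[{"slide":[-0.5,0,0],"turn":0,"grip":1.5},{"slide":[-1.2,0,0],"turn":0,"grip":1.5},{"slide":[-2,0,0],"turn":0,"grip":1.5},{"slide":[-2.8,0,0],"turn":0,"grip":1.5},{"slide":[-3.5,0,0],"turn":0,"grip":1.5},{"slide":[-4,0,0],"turn":0,"grip":1.5},{"slide":[-4.3,0,0],"turn":0,"grip":1.5},{"slide":[-4.3,0,0],"turn":0,"grip":1.5},{"slide":[-4.3,0,0],"turn":0,"grip":1.5}]'
```

```text
time: 14.6
eef_pos: [0.5667, -0.2509, 0.0466]
tcp_rot: [0.838, 0.545, -0.001, -0.001]
contact_force: [-6.1, -0.1, 3.8]
opening: 0.294
finger_force: 30.4
time: 15.5
eef_pos: [0.5497, -0.2895, 0.0466]
tcp_rot: [0.838, 0.545, -0.001, -0.001]
contact_force: [-4.2, 2.6, 3.8]
opening: 0.291
finger_force: 30.3
```

```bash
python3 -m inch '[{"slide":[-0.15,-0.05,0],"turn":0,"grip":1.5},{"slide":[-0.3,-0.1,0],"turn":0,"grip":1.5},{"slide":[-0.3,-0.1,0],"turn":0,"grip":1.5}]'; python3 -m inch '[{"slide":[-0.1,0,0],"turn":0,"grip":1.5},{"slide":[-0.2,0,0],"turn":0,"grip":1.5},{"slide":[-0.2,0,0],"turn":0,"grip":1.5}]';python3 -m inch '[{"slide":[-0.1,0,0],"turn":0,"grip":1.5},{"slide":[-0.2,0,0],"turn":0,"grip":1.5},{"slide":[-0.2,0,0],"turn":0,"grip":1.5}]'
```

```text
time: 15.8
eef_pos: [0.5485, -0.2922, 0.0466]
tcp_rot: [0.838, 0.545, 0.0, 0.0]
contact_force: [-2.8, 4.3, 5.2]
opening: 0.293
finger_force: 30.6
time: 16.1
eef_pos: [0.5478, -0.2937, 0.0465]
tcp_rot: [0.838, 0.545, 0.0, -0.0]
contact_force: [-2.6, 5.5, 6.3]
opening: 0.295
finger_force: 30.6
time: 16.4
eef_pos: [0.5478, -0.2937, 0.0466]
tcp_rot: [0.839, 0.545, 0.002, -0.001]
contact_force: [-0.1, 10.7, 7.8]
opening: 0.295
finger_force: 30.7
```

```bash
python3 -m inch '[{"slide":[-0.2,0,0],"turn":0,"grip":1.5},{"slide":[-0.3,0,0],"turn":0,"grip":1.5},{"slide":[-0.3,0,0],"turn":0,"grip":1.5},{"slide":[-0.3,0,0],"turn":0,"grip":1.5}]'
```

```text
time: 16.8
eef_pos: [0.5478, -0.2937, 0.0465]
tcp_rot: [0.839, 0.545, 0.004, -0.003]
contact_force: [3.7, 17.8, 8.4]
opening: 0.294
finger_force: 30.8
```

```bash
python3 -m inch '[{"slide":[0.2,0,0],"turn":0,"grip":1.5},{"slide":[0.4,0,0],"turn":0,"grip":1.5},{"slide":[0.4,0,0],"turn":0,"grip":5},{"slide":[0.4,0,0],"turn":0,"grip":6},{"slide":[0.4,0,0],"turn":0,"grip":6},{"slide":[0.4,0,-1],"turn":0,"grip":6},{"slide":[0.4,0,-5],"turn":0,"grip":6},{"slide":[1,0,-10],"turn":0,"grip":7},{"slide":[3,0,-14],"turn":0,"grip":8},{"slide":[3,0,-14],"turn":0,"grip":8},{"slide":[3,0,-14],"turn":0,"grip":8},{"slide":[3,0,-14],"turn":0,"grip":8}]'; python3 - <<'E'
from h import *
snap('wrist','w6.png'); snap('scene','s6.png'); snap('side','d6.png')
a=cv2.resize(cv2.imread('pics/w6.png')[100:300,220:370],None,fx=3,fy=3,interpolation=cv2.INTER_CUBIC)
b=cv2.imread('pics/s6.png')[120:395,130:480]; o=np.zeros((600,800,3),np.uint8); o[:,:450]=a; o[:275,450:]=b
o[275:595,450:]=cv2.resize(cv2.imread('pics/d6.png')[160:320,230:405],(350,320),interpolation=cv2.INTER_CUBIC)
cv2.imwrite('pics/c6.png',o)
E
```

```text
time: 18.0
eef_pos: [0.5567, -0.271, 0.1835]
tcp_rot: [0.839, 0.545, -0.0, -0.001]
contact_force: [-0.4, -0.7, -1.1]
opening: 0.939
finger_force: 0.0
```

View pics/c6.png

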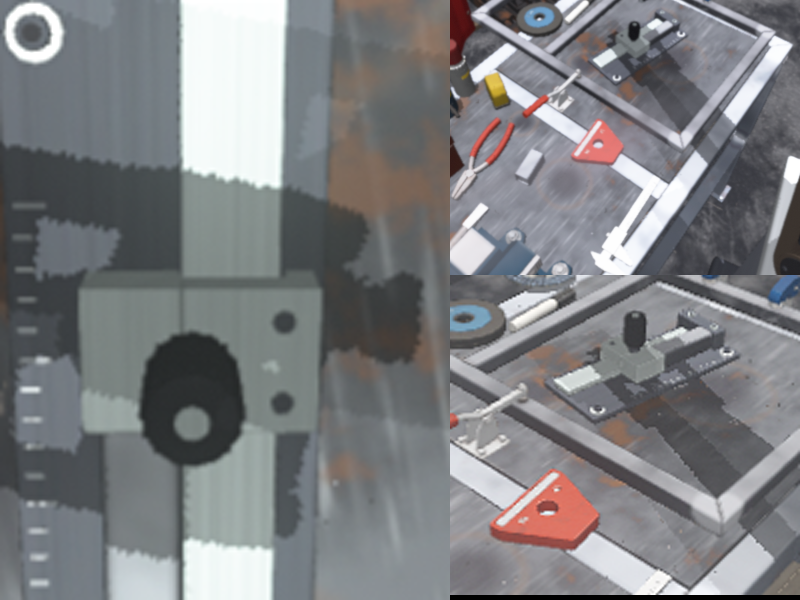

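The view shows the tube tucked under the jaw with no gap and the bystanders in place. A thin dark line runs at columns 181–184 between tube and rail, so I'll check whether that is a real gap and how far the jaw is from the fixed stop.

```bash
python3 - <<'E'
from h import *
c=np.array([.50177,-.39178]); x=np.array([.9141,-.4056]); y=np.array([.4056,.9141])
g=cv2.cvtColor(np.load('last_wrist.npz')['p'],cv2.COLOR_RGB2GRAY)
for v in(110,140,180,248,258,270,280,290,300,310): print(v,g[v,250:290])
def f(t,u,v,h):
    p=onplane('wrist',[(220+u/3,100+v/3)],h)[0,:2]-c; print(t,(p@x).round(4),(p@y).round(4))
for v in(50,250,450,590): f('rail',184 if v>300 else 181,v,.016)
for v in(450,590): f('tubeR',181,v,.033);f('tubeL',105,v,.033)
f('jaw',90,432,.034);f('jaw',310,432,.034);f('knob',192,424,.082)
E
```

```text
110 [121 120 120 124 121 120 122 123 124 123 121 121 120 118 119 121 122 123
 126 126 122 122 123 125 126 126 126 127 124 115 197 245 249 249 249 250
 250 251 251 251]
140 [116 119 120 120 119 117 118 121 124 124 121 120 119 118 119 119 121 123
 123 124 122 121 121 123 125 124 124 124 123 121 192 245 249 248 249 250
 249 250 250 250]
180 [108 109 112 113 112 112 111 111 100  80  69  68  68  68  68  69  69  70
  70  71  71  70  69  71  71  72  72  72  72  72  97 127 136 137 139 138
 139 139 139 140]
248 [ 77  77  76  69  83 106 117 119 120 121 119 120 119 119 120 120 121 122
 123 112  83  56  46  47  47  48  48  48  47  48  47  48  48  48  49  48
  48  48  49  49]
258 [ 78  78  78  70  78  99 112 116 117 117 116 115 117 117 118 118 120 121
 121 122 122 124 124 124 124 123 120 115 102  82  77 118 145 158 161 160
 162 166 167 165]
270 [107 104  90  82  77  94 112 118 121 122 123 123 123 124 125 125 125 127
 127 127 127 127 128 127 127 127 123 118 106  84  81 132 152 158 161 161
 163 167 170 166]
280 [123 122 122 121  97  93 110 120 124 125 126 127 126 127 127 126 126 127
 126 126 126 126 126 126 127 125 123 119 108  86  85 173 220 242 234 225
 225 194 174 175]
290 [124 122 123 121 101 114 159 184 194 201 204 204 205 204 205 205 205 204
 204 203 203 203 203 203 203 202 196 187 164 122  97 200 241 244 244 245
 246 248 249 248]
300 [124 123 122 121 108 112 153 184 198 206 207 210 211 212 212 213 214 214
 214 215 214 215 214 215 215 213 207 196 171 127  99 196 233 241 243 244
 246 248 248 247]
310 [123 122 122 122 120 107 149 189 205 212 213 212 211 212 211 212 213 213
 214 216 217 216 217 217 217 216 209 199 174 129  98 196 242 244 243 243
 245 247 248 247]
rail 0.0003 0.1967
rail 0.0002 0.1383
rail 0.0011 0.073
rail 0.0011 0.0228
tubeR 0.0003 0.0803
tubeL -0.0227 0.0803
tubeR 0.0002 0.0328
tubeL -0.0237 0.0327
jaw -0.027 0.0865
jaw 0.0389 0.0866
knob 0.0034 0.1081
```

```bash
python3 -c "
from plant import ctrl
print(ctrl.sign_off())"
```

```text
the job is handed in; nothing more can be done
None
```

I handed the job in at about 18 s of robot time: the long tube is in the jig flush to the rail (within the camera's roughly 1 mm resolution), the moving stop held firm on it at 18 N with no end gap, the short tube is on the bench near (0.60, 0.09), and the magnet, pliers and caliper look undisturbed; sign-off returned no verdict.

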